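Set a fume extractor's speed selector and start the fan

TASK

Start the bench fume extractor at speed six: with a fingertip, push the handle of its speed selector round clockwise until it has clicked into the sixth of its eight positions (the green mark), and only then press the green start button right down and let it go. Push the selector gently and do not grip it, leave the red stop button alone, and do not shift or pick up any of the things standing about.

Things in the scene. Friction and masses are not known exactly. Their poses are not given: they have to be found in the camera images.
- selector (a joint): turn of the speed selector, rad: 0 at the first (lowest) of eight clicks, one click every 0.524 (30 deg), growing clockwise seen from above (faster), 2.618 at the sixth, 3.665 at the eighth. At the start it rests in the second, third or fourth. Between clicks it resists with up to about 0.13 N m (4.5 N at 30 mm from the axis); past half-way it snaps into the next click by itself and stays there
- selector_axis (a point): point on the selector's turning axis, half-way up its bar handle, 24 mm above the silver scale plate. Axes fixed to the panel: z along the turning axis, out of the panel; x up the slope, away from the robot; y to the panel's left. At joint value q the handle's pointer looks 105 degrees minus q from x towards y (counter-clockwise seen from above)
- selector_tip (a point): point on the pointer end of the selector's handle, 40 mm from the axis, half-way up the bar; turns with it; x along the bar to the pointer, z out of the panel. The handle: a straight black bar 14 mm wide, 12 to 36 mm above the scale plate, reaching 42 mm from the axis on the pointer side (white line on top), 26 mm on the other, on a round boss 44 mm across, 12 mm high
- selector_plate: silver square scale plate of the selector, 136 mm, 2 mm thick, on the left of the panel; origin under its centre, on the turning axis; same axes as selector_axis. Eight marks, growing with the speed (first to fifth black, sixth green, seventh and eighth red), lie around the handle at the clicks, 47 to 62 mm from the axis. Nothing else rises above the panel within 90 mm of the axis
- start_button (a joint): travel of the green start button, m: 0 released, 0.006 fully down (about 6 N); it springs back by itself
- start_button_top (a point): centre of the top of the green start button's cap: 28 mm across, in a round steel collar 44 mm across, on the right half of the panel; top 22 mm above the panel, 10 mm above the collar; moves down with it. z: out of the panel, against the way it is pressed
- stop_button (a joint): travel of the red stop button, m: 0 released, 0.006 fully down; not to be pressed
- stop_button_top (a point): centre of the top of the red stop button's cap, same size as the green one and 70 mm to the right of it
- extractor: grey bench-top fume extractor, fixed, 360 mm deep, 420 mm wide; origin at the centre of its underside, x to its rear, y to its left. Front edge 85 mm high; black control panel rising from it at 15 degrees over 195 mm; then a flat deck 137 mm high with a round inlet collar 35 mm high at its left. A gauge and a yellow lamp on the panel's right half stand 12 mm high at most
- tape_roll: roll of brown parcel tape lying flat on the extractor's rear deck, 100 mm across, 48 mm high; origin at the centre of its underside; not to be disturbed
- mug: blue mug standing to the right of the extractor, 80 mm across, 95 mm high; origin at the centre of its underside; not to be disturbed
- spray_can: silver spray can standing to the left of the extractor, 65 mm across, 190 mm high; origin at the centre of its underside; not to be disturbed
- ink_jar: white screw-top ink jar on the bench to the left, 86 mm across, 100 mm high; origin at the centre of its underside; not to be disturbed
- screwdriver: red-handled screwdriver, 180 mm long, lying on the bench in front of the extractor; its x axis runs along it to the tip; not to be disturbed
- brush: flat brush, 170 mm long, lying on the bench in front of the extractor; its x axis runs along it; not to be disturbed
- carton: small closed cardboard carton, 130 x 90 x 70 mm, on the bench to the right; origin at the centre of its underside; not to be disturbed

How it is judged:
By the outcome, as a careful person would: the job done as asked, in the order asked, and still so for the second after the job is handed in, with the robot touching nothing.
It also fails if it takes over 48 s, if anything falls off the work surface, if the arm or the gripper's body presses on something with over 40 N, if the wrist force passes 120 N, or if a joint passes its speed limit or range.

ROBOT

A 6-joint arm with a two-finger parallel gripper is mounted at the origin on the work surface. World frame = base frame: x ahead of the robot, y to its left, z up, the work surface at z = 0. Lengths are in m, angles in rad, forces in N, time in s.
With the tool pointing down it reaches from about 0.3 to 0.775 m from the base axis. Payload 14.6 kg.
Tool frame: the origin (TCP) lies at the very end of the fingers, on their centre line; the grasp point (between the pads) lies 19 mm behind it; x points along the fingers, y is the direction in which the jaws open and shut, and the axes are right-handed (so a half turn about x gives the same grasp; the last joint's range is limited). The gripper opens to 94 mm and grips with 3 to 60 N. Pads are 16 mm wide; open, the fingers measure 119 mm over their backs; the gripper's body (75 mm by 177 mm) begins 78 mm behind the grasp point.
Start: joints at [1.092, 0.3, 1.521, -0, 1.321, -0.067], TCP at [0.22, 0.504, 0.205] pointing down, gripper open.
Joint ranges: [-3.03, 3.03], [-0.79, 2.21], [0.23, 2.52], [-1.04, 4.18], [0, 3.07], [-2.55, 2.55]. Speed limits (rad/s): [2.22, 2.22, 2.57, 3.14, 3.14, 3.14].

INTERFACE

Orientations are given as [roll, pitch, yaw] about the fixed x, y, z axes, in that order (R = Rz(yaw) Ry(pitch) Rx(roll)).
In Python, from station import ctrl, viewer, hand_in gives the robot as it stands. The module is installed in compiled form; this text tells all that it offers.
- The arm moves only by the tool play_rows, never from a script. Its argument "deltas" is a list that holds one entry, the list of rows, each a list of 7 numbers: the shift along the tool's x, y, z in mm, then the turn, a rotation vector about the tool's x, y, z in rad, then the finger opening in mm, from 0 to 94. In form: [[[dx, dy, dz, ax, ay, az, gripper], ...]]. A call has 1 to 10 rows; each row shifts and turns the commanded pose from where the row before left it, along the tool's axes as they then stand; what a row does not reach is not made up. A row lasts 1/10 s, in which the tool goes at most 50 mm and 8.59 degrees, less where a joint would pass 70% of its speed; a pose out of reach is approached as far as the arm can. A call with a gripper value outside its range is refused whole. The fingers move at their own pace and stop on an object; "grip_force" is the grip in N (left out, the last holds). Time passes only in rows, so rows that do not move let the fingers close. It gives the time, the measured TCP pose, the force and the opening at its end, in the units of the state.
- ctrl.get_obs(): the state, without advancing time (a new reading comes with each control period).
- viewer.camera(name): name is "side" or "top" or "wrist"; returns a dict with "img" (480x640x3 uint8, red, green, blue), "fx", "fy", "cx", "cy" (pixels), "rvec" (rotation vector, rad) and "tvec" (3), from world to camera coordinates, as OpenCV has them. Camera axes: x right, y down, z forward; pixel columns grow to the right and rows downward; lengths in m; the calibration is good to about 2 mm. The wrist camera is an equidistant fisheye: a pixel r from the principal point sees the ray r / f radians off the axis. A picture is of the moment at which its call begins. There is no depth.
- hand_in(): hands the job in, once; it reports no verdict.
The state is a dict: "time_s": time; "qpos": joint angles; "joint_vel": joint speeds; "tau": joint torques, N m; "ee_pos": TCP position; "eef_rot": TCP orientation; "force": force on the tool from outside, world axes, zero at the start; "moment": the same for the moment, N m; "grip_width": finger opening in m.
Only numpy, scipy, OpenCV 4.12 (cv2) and the standard library are available. Lean on these libraries where they do the work, as an engineer would, in place of code of your own. Each camera call takes 0.05 s, during which the arm holds its last target.

## Working session

There is one attempt and no reset: what is moved stays moved. The work goes in short steps, Python scripts to look and compute and a tool call to move; the robot and the scene stay as the last step left them, time stands still between calls to the robot, and variables do not carry over. Pictures are saved under pics/ and viewed, and the job is handed in when it is done.

Besides the shell and the picture viewer there is one more tool, called after "Request:" as name(argument=value, ...) on one line, values as JSON. play_rows: Moves the arm, as the interface text tells. Its arguments: {"type":"object","properties":{"deltas":{"type":"array","items":{"type":"array","items":{"type":"array","items":{"type":"number"}}}},"grip_force":{"type":"number"}},"required":["deltas"]}

```bash
mkdir -p pics; cat > h.py <<'E'
import numpy as np,cv2,pickle
from station import ctrl,viewer,hand_in
def snap(n,f):
    c=viewer.camera(n); cv2.imwrite('pics/'+f+'.png',c['img'][:,:,::-1]); pickle.dump(c,open('pics/'+f+'.pkl','wb')); return c
def load(f): return pickle.load(open('pics/'+f+'.pkl','rb'))
def RT(c): return cv2.Rodrigues(np.array(c['rvec'],float))[0],np.array(c['tvec'],float).ravel()
def proj(c,P):
    R,t=RT(c);p=R@np.array(P,float)+t
    return np.array([c['fx']*p[0]/p[2]+c['cx'],c['fy']*p[1]/p[2]+c['cy']])
def ray(c,uv):
    R,t=RT(c);d=np.array([(uv[0]-c['cx'])/c['fx'],(uv[1]-c['cy'])/c['fy'],1.]);return -R.T@t,R.T@d
def atz(c,uv,z):
    o,d=ray(c,uv);return o+d*(z-o[2])/d[2]
def crop(f,u0,v0,u1,v1,s,out):
    i=cv2.imread('pics/'+f+'.png')[v0:v1,u0:u1];cv2.imwrite('pics/'+out+'.png',cv2.resize(i,None,fx=s,fy=s,interpolation=cv2.INTER_CUBIC))
E
python3 - <<'E'
from h import *
for n in('side','top'):
    c=snap(n,n+'0');R,t=RT(c);print(n,-R.T@t,R[2],c['fx'])
print(ctrl.get_obs())
E
```

```text
side [ 0.4366212  -0.92126382  0.65842072] [ 0.1042259   0.85474599 -0.50847445] 457.970064715937
top [ 0.39380015 -0.00544118  1.17473283] [ 0.15353103 -0.0121311  -0.98806936] 454.44401229755863
{'time_s': 0.1, 'qpos': array([ 1.09238573e+00,  3.00416298e-01,  1.52151226e+00,  4.43269559e-05,
        1.32068830e+00, -6.66259798e-02]), 'joint_vel': array([ 0.00010868, -0.00272805, -0.00202748,  0.00099263, -0.00026425,
       -0.00131689]), 'tau': array([ 6.65249881e-04, -5.32644331e+01, -3.53281903e+01,  7.09518045e-02,
        2.34580290e-02, -9.16259683e-05]), 'ee_pos': array([0.22003423, 0.50381807, 0.2049455 ]), 'eef_rot': array([-1.67931945,  1.56977122, -2.09111505]), 'force': array([ 0.16761339, -0.29098111, -0.40506139]), 'moment': array([ 0.01509745, -0.03757934, -0.03915568]), 'grip_width': 0.09382932175460942}
```

View pics/top0.png

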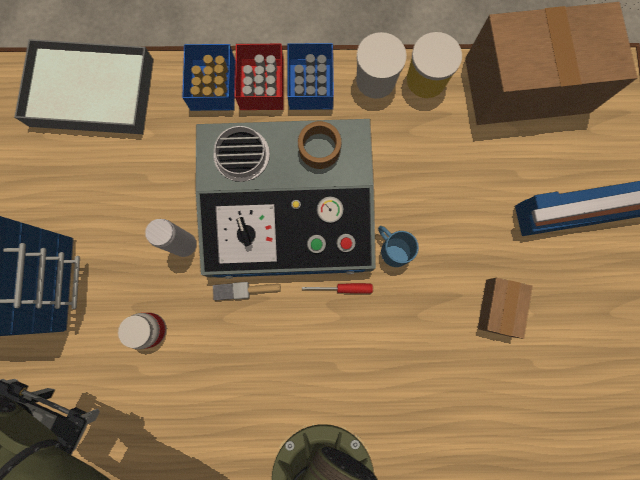

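View pics/side0.png

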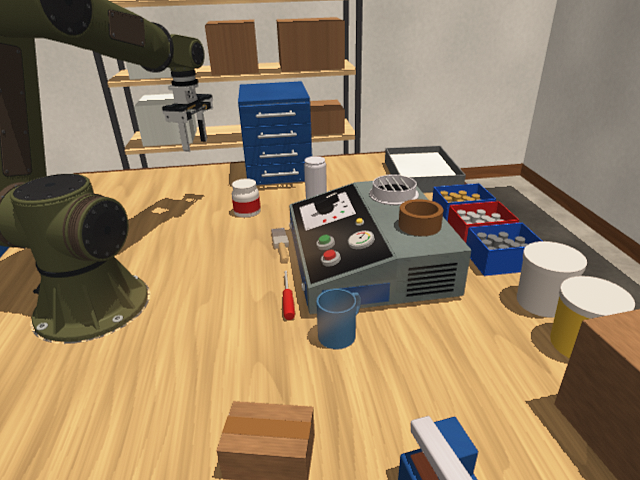

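```bash
python3 - <<'E'
from h import *
crop('top0',190,180,390,285,4,'t1')
crop('side0',280,170,400,290,5,'s1')
E
```

```text
(no output)
```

View pics/t1.png

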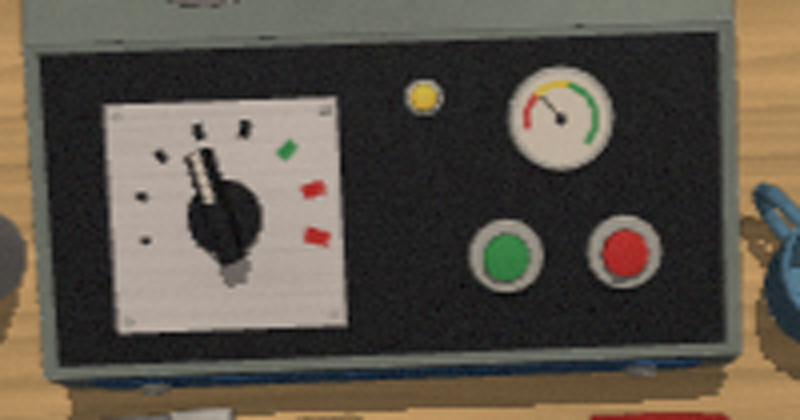

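View pics/s1.png

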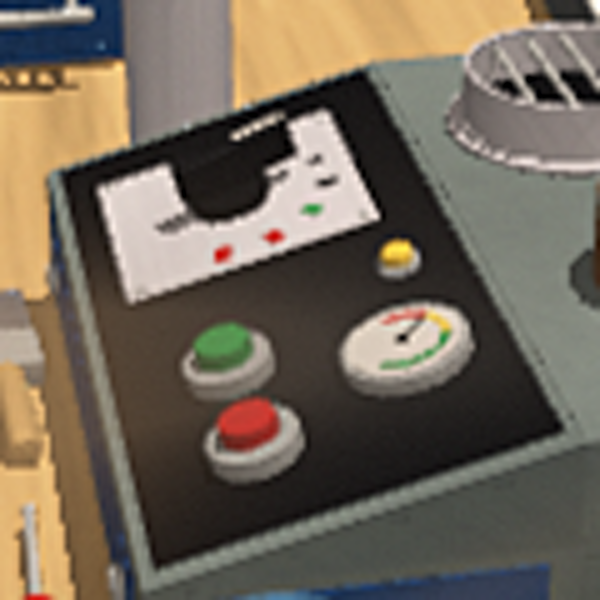

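```bash
cat >> h.py <<'E'
from scipy.optimize import least_squares
from scipy.spatial.transform import Rotation as Ro
def pR(yaw): return (Ro.from_euler('z',yaw)*Ro.from_euler('y',-np.radians(15))).as_matrix()
E
python3 - <<'E'
from h import *
T=load('top0');S=load('side0')
a=.068
cor=np.array([[-a,a,.002],[-a,-a,.002],[a,-a,.002],[a,a,.002]])
tp=np.array([[118,333],[347,325],[338,97],[103,104]])/4+[190,180]
sp=np.array([[97,184],[133,305],[382,213],[330,108]])/5+[280,170]
def res(p,cams):
    P=p[:3]+cor@pR(p[3]).T
    r=[]
    for c,px in cams: r+=[proj(c,q)-w for q,w in zip(P,px)]
    return np.ravel(r)
for cams in ([(T,tp),(S,sp)],[(T,tp)],[(S,sp)]):
    s=least_squares(res,[.5,.1,.11,0],args=(cams,));print(s.x,np.round(s.fun,1))
s=least_squares(res,[.5,.1,.11,0],args=([(T,tp),(S,sp)],));p=s.x
np.save('plate.npy',p);R=pR(p[3])
# buttons
st=np.array([507,257])/4+[190,180];ss=np.array([222,345])/5+[280,170]
rt=np.array([626,253])/4+[190,180];rs=np.array([249,422])/5+[280,170]
for a_,b_ in((st,ss),(rt,rs)):
    f=lambda P:np.r_[proj(T,P)-a_,proj(S,P)-b_]
    q=least_squares(f,[.5,0,.12]);print('btn',q.x,q.fun.round(1),R.T@(q.x-p[:3]))
for k in range(8):
    th=np.radians(105-30*k);c=lambda r,z:p[:3]+R@[r*np.cos(th),r*np.sin(th),z]
    print(k,((proj(T,c(.042,.038))-[190,180])*4).round(),((proj(S,c(.042,.038))-[280,170])*5).round(),'mark',((proj(T,c(.055,.002))-[190,180])*4).round())
E
```

```text
[0.58135099 0.17182052 0.11109306 0.02515915] [ 0.2 -0.4  0.1 -0.6 -0.4 -0.8  0.3 -0.4 -0.1  0.6 -1.1 -0.7 -0.4  0.5
 -0.8  0.1]
[0.57953109 0.17138364 0.11412963 0.020908  ] [-0.1  0.1  0.   0.1 -0.3 -0.2  0.3 -0.1]
[0.58219084 0.16629458 0.1140393  0.03235412] [ 0.2  0.5 -0.4 -0.7  0.5  0.3 -0.3 -0.1]
btn [0.55215037 0.00624392 0.12035071] [ 0.  -0.3 -0.3  0.1] [-0.02982405 -0.16478961  0.01757556]
btn [ 0.55416587 -0.06365653  0.12015058] [ 0.  -0.5 -0.5  0.1] [-0.02962817 -0.23471864  0.01731588]
0 [147. 241.] [182. 118.] mark [138. 241.]
1 [145. 203.] [220. 105.] mark [135. 193.]
2 [162. 169.] [256. 102.] mark [157. 150.]
3 [194. 149.] [282. 110.] mark [198. 124.]
4 [232. 147.] [289. 126.] mark [246. 123.]
5 [266. 165.] [276. 148.] mark [289. 145.]
6 [287. 197.] [245. 169.] mark [315. 186.]
7 [289. 235.] [205. 182.] mark [318. 234.]
```

```bash
python3 - <<'E'
from h import *
o=ctrl.get_obs();R=Ro.from_euler('xyz',o['eef_rot']).as_matrix();print(R.round(3))
p=np.load('plate.npy');print(pR(p[3]).round(3))
T=load('top0')
for n,uv,z in(('can',(161,232),.19),('jar',(135,332),.1),('brush',(230,292),.01),('mug',(402,248),.095)):print(n,atz(T,uv,z))
crop('side0',150,60,230,160,6,'g1')
snap('wrist','w0')
E
```

```text
[[-0.001  0.4    0.916]
 [-0.001  0.916 -0.4  ]
 [-1.    -0.001 -0.   ]]
[[ 0.966 -0.025 -0.259]
 [ 0.024  1.    -0.007]
 [ 0.259 -0.     0.966]]
can [0.57273924 0.34651459 0.19      ]
jar [0.35498904 0.42892135 0.1       ]
brush [0.44804523 0.22956278 0.01      ]
mug [ 0.54335342 -0.19816834  0.095     ]
```

View pics/g1.png

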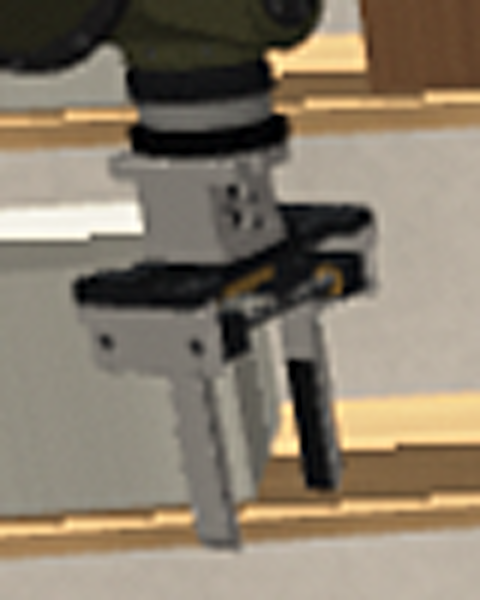

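View pics/w0.png

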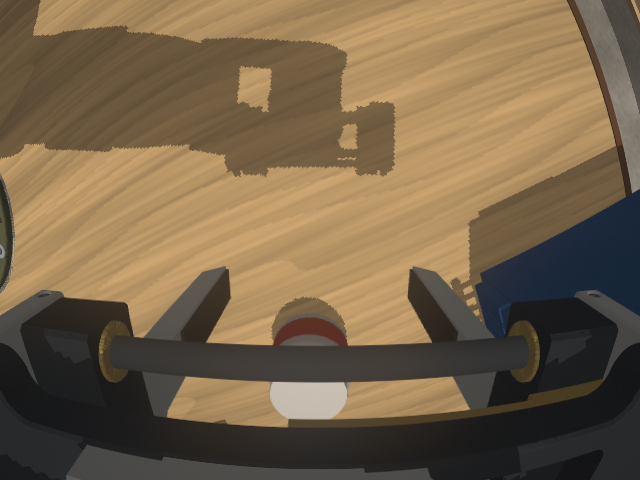

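```bash
cat >> h.py <<'E'
def cur():
    o=ctrl.get_obs();return np.array(o['ee_pos']),Ro.from_euler('xyz',o['eef_rot']),o
def target(px,py,pz,phi,p=None):  # panel coords mm rel plate origin, phi deg = tool y azimuth in panel
    p=np.load('plate.npy') if p is None else p
    R=pR(p[3]);f=np.radians(phi)
    M=np.array([[0,np.cos(f),np.sin(f)],[0,np.sin(f),-np.cos(f)],[-1,0,0]])
    return p[:3]+R@(np.array([px,py,pz])/1000),Ro.from_matrix(R@M)
def handle(phi,r,off,z):  # tool centre at radius r along bar, off mm on the left (ccw) side
    f=np.radians(phi);return target(r*np.cos(f)-off*np.sin(f),r*np.sin(f)+off*np.cos(f),z,phi)
def rows(P0,R0,P1,R1,n,g=0):
    w=(R0.inv()*R1).as_rotvec();out=[]
    for i in range(n):
        Ra=R0*Ro.from_rotvec(w*i/n)
        d=Ra.inv().apply((P1-P0)/n)*1000
        out.append([*np.round(d,1).tolist(),*np.round(w/n,4).tolist(),g])
    print(str(out).replace(' ',''))
    print('rot deg/row',np.degrees(np.linalg.norm(w))/n)
E
python3 - <<'E'
from h import *
P,R,o=cur()
P=P+[0,0,.12]
t=handle(15,28,32,130);print(t[0])
rows(P,R,*t,10)
E
```

```text
[0.5648739  0.20957452 0.24151982]
[[8.4,-13.2,43.4,0.0867,-0.0173,0.0208,0],[8.9,-9.5,44.2,0.0867,-0.0173,0.0208,0],[9.5,-5.9,44.7,0.0867,-0.0173,0.0208,0],[10.2,-2.2,44.9,0.0867,-0.0173,0.0208,0],[11.0,1.5,44.7,0.0867,-0.0173,0.0208,0],[11.8,5.1,44.3,0.0867,-0.0173,0.0208,0],[12.7,8.7,43.5,0.0867,-0.0173,0.0208,0],[13.7,12.1,42.3,0.0867,-0.0173,0.0208,0],[14.7,15.4,40.9,0.0867,-0.0173,0.0208,0],[15.7,18.6,39.1,0.0867,-0.0173,0.0208,0]]
rot deg/row 5.204035036039146
```

Request:
play_rows(deltas=[[[-40,0,0,0,0,0,0],[-40,0,0,0,0,0,0],[-40,0,0,0,0,0,0]]], grip_force=20)

```text
time_s: 0.45
ee_pos: [0.22, 0.5037, 0.3268]
eef_rot: [-1.649, 1.57, -2.061]
force: [0.0, 0.3, -0.1]
grip_width: 0.0732
```

Request:
play_rows(deltas=[[[8.4,-13.2,43.4,0.0867,-0.0173,0.0208,0],[8.9,-9.5,44.2,0.0867,-0.0173,0.0208,0],[9.5,-5.9,44.7,0.0867,-0.0173,0.0208,0],[10.2,-2.2,44.9,0.0867,-0.0173,0.0208,0],[11.0,1.5,44.7,0.0867,-0.0173,0.0208,0],[11.8,5.1,44.3,0.0867,-0.0173,0.0208,0],[12.7,8.7,43.5,0.0867,-0.0173,0.0208,0],[13.7,12.1,42.3,0.0867,-0.0173,0.0208,0],[14.7,15.4,40.9,0.0867,-0.0173,0.0208,0],[15.7,18.6,39.1,0.0867,-0.0173,0.0208,0]]])

```text
time_s: 1.45
ee_pos: [0.5662, 0.2083, 0.2412]
eef_rot: [1.314, 1.308, 0.027]
force: [0.4, 1.0, -0.4]
grip_width: 0.0005
```

```bash
python3 - <<'E'
from h import *
snap('wrist','w1');snap('side','s2')
P,R,o=cur();print(P,o['qpos'])
rows(P,R,*handle(15,28,32,70),4)
E
```

```text
[0.56690408 0.2064841  0.23955812] [ 0.32323219  0.25433093  1.52039667 -0.08582829  1.11944584  0.07070931]
[[14.4,-0.1,-0.9,-0.0016,0.0003,0.0005,0],[14.4,-0.1,-0.9,-0.0016,0.0003,0.0005,0],[14.4,-0.1,-0.9,-0.0016,0.0003,0.0005,0],[14.4,-0.1,-0.9,-0.0016,0.0003,0.0005,0]]
rot deg/row 0.09652300477077627
```

View pics/w1.png

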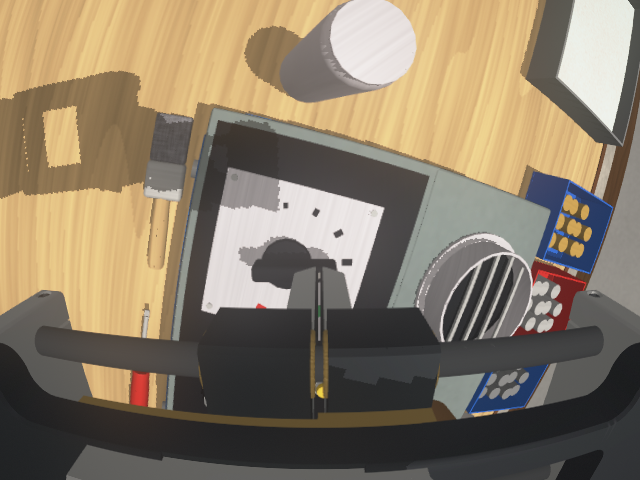

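View pics/s2.png

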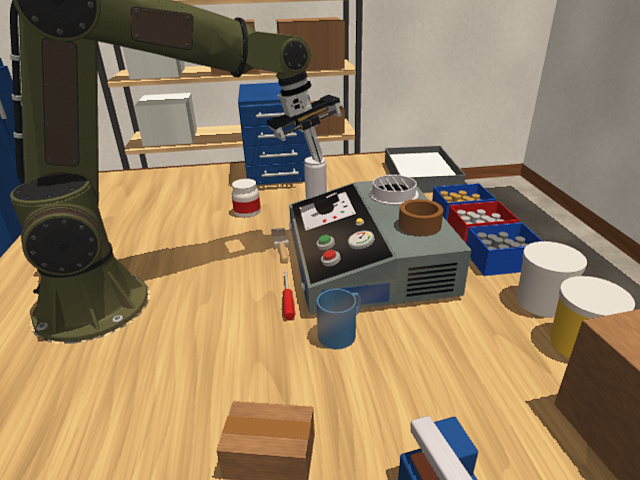

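Request:
play_rows(deltas=[[[14.4,-0.1,-0.9,-0.0016,0,0,0],[14.4,-0.1,-0.9,-0.0016,0,0,0],[14.4,-0.1,-0.9,-0.0016,0,0,0],[14.4,-0.1,-0.9,-0.0016,0,0,0],[0,0,0,0,0,0,0]]])

```text
time_s: 2.05
ee_pos: [0.5777, 0.214, 0.1828]
eef_rot: [1.302, 1.312, 0.026]
force: [-0.7, 0.4, 0.2]
grip_width: 0.0003
```

```bash
python3 - <<'E'
from h import *
snap('top','t3');snap('side','s3');crop('side','s3',0,0,0,0,0) if 0 else None
crop('side0',0,0,1,1,1,'x')
crop('s3',260,110,400,250,4,'s3c');crop('t3',190,160,320,280,5,'t3c')
P,R,o=cur();print(P,o['force'])
rows(P,R,*handle(15,28,32,22),4)
t=handle(15,28,32,70)[0];print(t)
for f,n,s,q in(('t3','top',5,(190,160)),('s3','side',4,(260,110))):print((proj(load(f),P)-q)*s)
E
```

```text
[0.57845176 0.21392455 0.18545997] [ 0.61082773 -0.55483673  0.08311598]
[[12.6,0.0,1.1,0.0017,-0.0003,-0.0,0],[12.6,0.0,1.1,0.0017,-0.0003,-0.0,0],[12.6,0.0,1.1,0.0017,-0.0003,-0.0,0],[12.6,0.1,1.1,0.0017,-0.0003,-0.0,0]]
rot deg/row 0.09778523726589883
[0.58039813 0.20996518 0.18356427]
[160.75728144 345.16322229]
[250.50751434 275.84618865]
```

View pics/t3c.png

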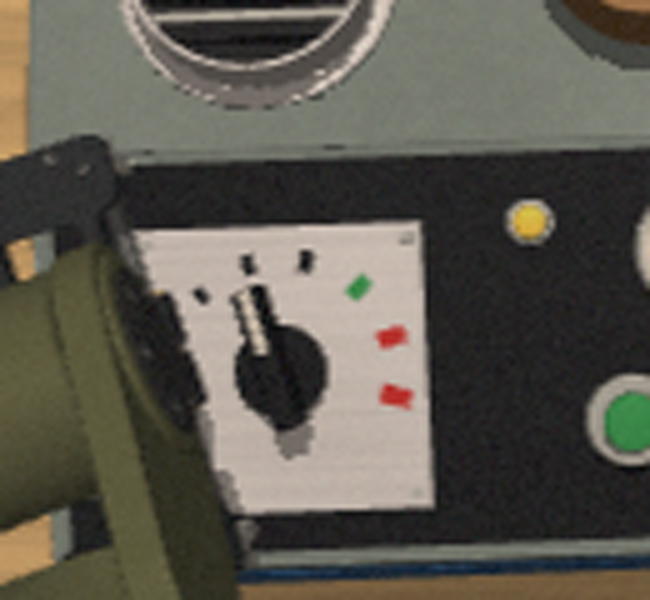

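View pics/s3c.png

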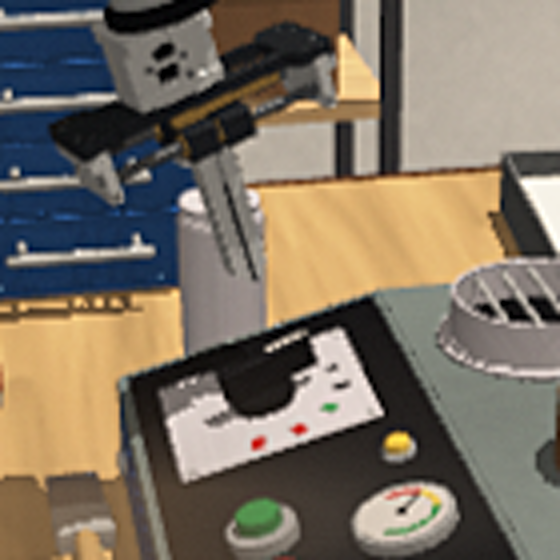

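Request:
play_rows(deltas=[[[12,0,0,0,0,0,0],[12,0,0,0,0,0,0],[12,0,0,0,0,0,0],[11,0,0,0,0,0,0],[0,0,0,0,0,0,0]]])

```text
time_s: 2.65
ee_pos: [0.5903, 0.2137, 0.138]
eef_rot: [1.303, 1.311, 0.026]
force: [-0.8, 0.1, -0.7]
grip_width: 0.0001
```

```bash
python3 - <<'E'
from h import *
snap('side','s4')
crop('s4',280,140,380,240,6,'s4c')
p=np.load('plate.npy')
P=[]
for i in range(3):
  x=cur();P.append(x[0]);print(pR(p[3]).T@(x[0]-p[:3])*1e3,x[2]['force'])
print((proj(load('s4'),P[0])-(280,140))*6)
f=np.radians(15);print(handle(15,28,32,22)[0],(pR(p[3]).T@(handle(15,28,32,22)[0]-p[:3])*1e3))
E
```

```text
[17.19445522 41.74930796 24.50197871] [-0.21150782 -0.40809276 -0.10600602]
[17.19445522 41.74930796 24.50197871] [-0.21150782 -0.40809276 -0.10600602]
[17.19445522 41.74930796 24.50197871] [-0.21150782 -0.40809276 -0.10600602]
[284.72267153 326.71496078]
[0.59281751 0.2102777  0.13719983] [18.76371369 38.1565597  22.        ]
```

View pics/s4c.png

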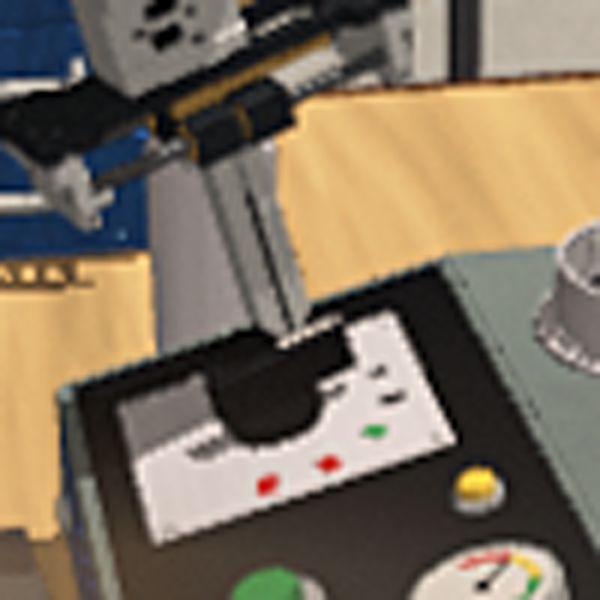

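Request:
play_rows(deltas=[[[0,0,5,0,0,0,0],[0,0,5,0,0,0,0],[0,0,5,0,0,0,0],[0,0,2,0,0,0,0],[0,0,2,0,0,0,0],[0,0,0,0,0,0,0]]])

```text
time_s: 3.3
ee_pos: [0.5963, 0.196, 0.142]
eef_rot: [1.309, 1.308, 0.032]
force: [0.8, 3.7, 1.8]
grip_width: 0.0002
```

```bash
cat >> h.py <<'E'
def rep():
    p=np.load('plate.npy');P,R,o=cur();Rp=pR(p[3]);M=Rp.T@R.as_matrix()
    l=Rp.T@(P-p[:3])*1e3;phi=np.degrees(np.arctan2(M[1,1],M[0,1]));f=np.radians(phi)
    print('panel',l.round(1),'phi',phi.round(1),'r',(l[0]*np.cos(f)+l[1]*np.sin(f)).round(1),'off',(-l[0]*np.sin(f)+l[1]*np.cos(f)).round(1),'Fpanel',(Rp.T@o['force']).round(1),'t',o['time_s'])
E
python3 -c "
from h import *
rep()"
```

```text
panel [23.  23.8 25.8] phi 15.3 r 28.5 off 16.8 Fpanel [1.4 3.7 1.5] t 3.3
```

Request:
play_rows(deltas=[[[0,0.8,1.5,0.0524,0,0,0],[0,0.8,1.5,0.0524,0,0,0],[0,0.8,1.5,0.0524,0,0,0],[0,0.8,1.5,0.0524,0,0,0],[0,0,0,0,0,0,0]]])

```text
time_s: 3.8
ee_pos: [0.6004, 0.1907, 0.1428]
eef_rot: [1.517, 1.308, 0.029]
force: [0.2, -0.4, 0.3]
grip_width: 0.0004
```

```bash
python3 -c "
from h import *
rep()"
```

```text
panel [27.  18.4 25.6] phi 3.3 r 28.0 off 16.8 Fpanel [ 0.2 -0.4  0.2] t 3.8
```

Request:
play_rows(deltas=[[[0,0.8,1.5,0.0524,0,0,0],[0,0.8,1.5,0.0524,0,0,0],[0,0,0,0,0,0,0]]])

```text
time_s: 4.1
ee_pos: [0.6019, 0.1874, 0.1429]
eef_rot: [1.619, 1.309, 0.027]
force: [0.8, -0.6, 0.4]
grip_width: 0.0003
```

```bash
python3 -c "
from h import *
rep();snap('side','s5');crop('s5',280,140,380,240,6,'s5c')"
```

```text
panel [28.5 15.  25.3] phi -2.6 r 27.8 off 16.3 Fpanel [ 0.8 -0.6  0.2] t 4.1
```

View pics/s5c.png

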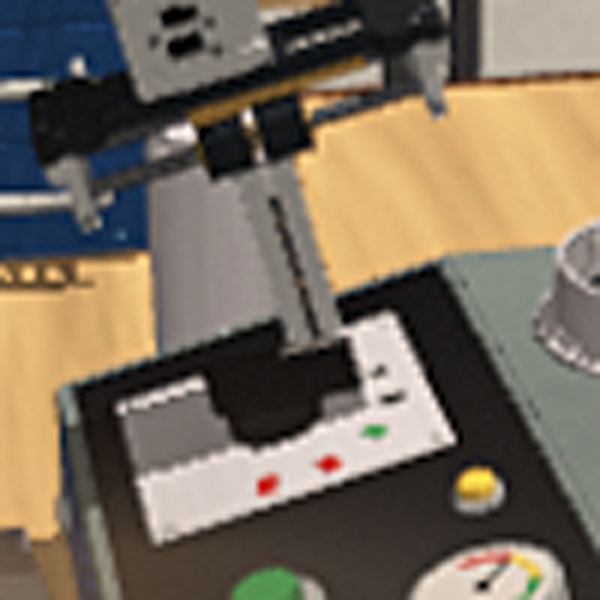

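Request:
play_rows(deltas=[[[0,0.8,1.5,0.0524,0,0,0],[0,0.8,1.5,0.0524,0,0,0],[0,0.8,1.5,0.0524,0,0,0],[0,0,0,0,0,0,0]]])

```text
time_s: 4.55
ee_pos: [0.6038, 0.1831, 0.1434]
eef_rot: [1.777, 1.309, 0.029]
force: [-0.8, 2.9, -0.1]
grip_width: 0.0003
```

```bash
python3 -c "
from h import *
rep()"
```

```text
panel [30.4 10.7 25.3] phi -11.6 r 27.6 off 16.6 Fpanel [-0.8  2.9  0.1] t 4.55
```

Request:
play_rows(deltas=[[[0,0.8,1.5,0.0524,0,0,0],[0,0.8,1.5,0.0524,0,0,0],[0,0,0,0,0,0,0]]])

```text
time_s: 4.85
ee_pos: [0.6047, 0.1804, 0.1436]
eef_rot: [1.885, 1.309, 0.032]
force: [-0.4, 5.5, -1.1]
grip_width: 0.0007
```

```bash
python3 -c "
from h import *
rep();snap('side','s6');crop('s6',280,140,380,240,6,'s6c')"
```

```text
panel [31.1  7.9 25.3] phi -17.6 r 27.3 off 17.0 Fpanel [-0.5  5.5 -1. ] t 4.85
```

View pics/s6c.png

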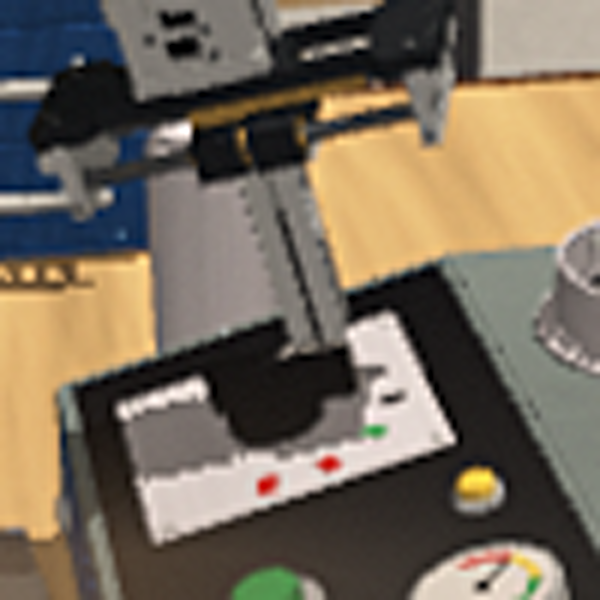

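Request:
play_rows(deltas=[[[0,0.8,1.5,0.0524,0,0,0],[0,0,0,0,0,0,0]]])

```text
time_s: 5.1
ee_pos: [0.605, 0.1788, 0.1437]
eef_rot: [1.937, 1.309, 0.033]
force: [-1.3, 4.7, -1.1]
grip_width: 0.0004
```

Request:
play_rows(deltas=[[[0,0.8,1.5,0.0524,0,0,0],[0,0,0,0,0,0,0]]])

```text
time_s: 5.3
ee_pos: [0.6053, 0.1769, 0.1438]
eef_rot: [1.988, 1.309, 0.031]
force: [-0.6, 4.8, -0.3]
grip_width: 0.0004
```

```bash
python3 -c "
from h import *
rep()"
```

```text
panel [31.7  4.5 25.3] phi -23.6 r 27.3 off 16.8 Fpanel [-0.5  4.8 -0.2] t 5.3
```

Request:
play_rows(deltas=[[[0,0.8,1.5,0.0524,0,0,0],[0,0,0,0,0,0,0]]])

```text
time_s: 5.5
ee_pos: [0.6056, 0.1746, 0.1439]
eef_rot: [2.037, 1.309, 0.028]
force: [-0.9, 0.1, 0.3]
grip_width: 0.0006
```

```bash
python3 -c "
from h import *
rep();snap('side','s7');crop('s7',280,140,380,240,6,'s7c')"
```

```text
panel [32.   2.2 25.4] phi -26.6 r 27.7 off 16.3 Fpanel [-0.8  0.1  0.5] t 5.5
```

View pics/s7c.png

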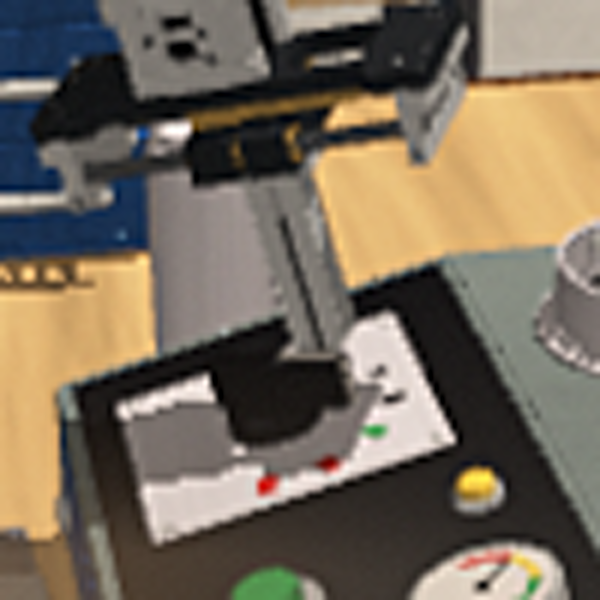

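Request:
play_rows(deltas=[[[0,0,-5,0,0,0,0],[0,0,-6,0,0,0,0],[-20,0,0,0,0,0,0],[-40,0,0,0,0,0,0],[-40,0,0,0,0,0,0],[0,0,0,0,0,0,0]]])

```text
time_s: 6.15
ee_pos: [0.5854, 0.1849, 0.248]
eef_rot: [2.047, 1.3, 0.037]
force: [0.1, 0.6, 0.5]
grip_width: 0.0008
```

```bash
python3 -c "
from h import *
rep();snap('side','s8');crop('s8',280,170,400,290,5,'s8c')
print(cur()[2]['qpos']);snap('top','t8');crop('t8',190,160,350,280,5,'t8c')"
```

```text
panel [ 39.7  13.  131.1] phi -26.6 r 29.6 off 29.4 Fpanel [0.3 0.6 0.5] t 6.15
[ 0.27367035  0.2671725   1.49320596 -0.06967174  1.12256249  0.73480402]
```

View pics/s8c.png

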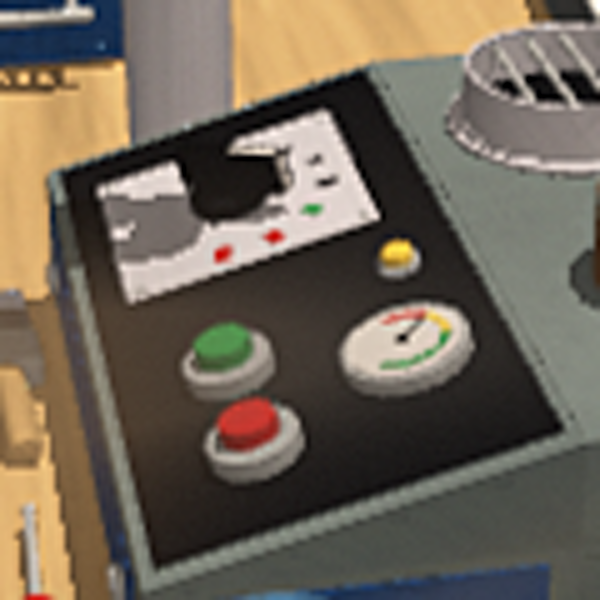

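View pics/t8c.png

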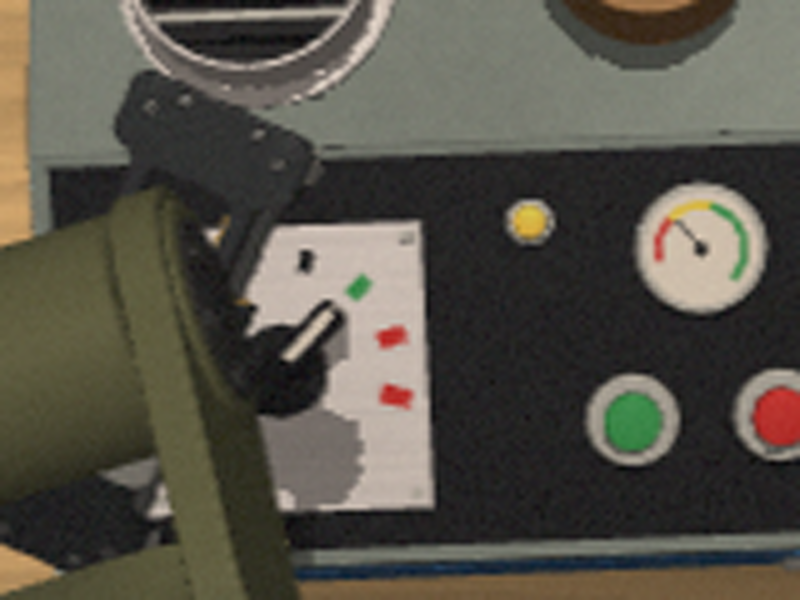

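```bash
python3 -c "
from h import *
P,R,o=cur()
rows(P,R,*target(-30,-165,60,-26.6),6)"
```

```text
[[10.9,3.2,31.5,-0.0001,-0.0003,-0.0002,0],[11.0,3.2,31.5,-0.0001,-0.0003,-0.0002,0],[11.0,3.2,31.5,-0.0001,-0.0003,-0.0002,0],[11.0,3.2,31.5,-0.0001,-0.0003,-0.0002,0],[11.0,3.2,31.5,-0.0001,-0.0003,-0.0002,0],[11.0,3.2,31.5,-0.0001,-0.0003,-0.0002,0]]
rot deg/row 0.02185452516437489
```

Request:
play_rows(deltas=[[[10,3.2,31.5,0,0,0,0],[11,3.2,31.5,0,0,0,0],[11,3.2,31.5,0,0,0,0],[11,3.2,31.5,0,0,0,0],[11,3.2,31.5,0,0,0,0],[11,3.2,31.5,0,0,0,0],[0,0,0,0,0,0,0]]])

```text
time_s: 6.95
ee_pos: [0.5386, 0.0029, 0.1581]
eef_rot: [2.04, 1.314, 0.027]
force: [-0.7, 0.7, 0.1]
grip_width: 0.0003
```

```bash
python3 -c "
from h import *
rep();P,R,o=cur()
rows(P,R,*target(-30,-165,30,-26.6),2)"
```

```text
panel [ -33.2 -167.8   57.6] phi -26.8 r 46.0 off -164.7 Fpanel [-0.6  0.7  0.3] t 6.95
[[13.8,0.9,-2.0,-0.0018,0.0009,0.0023,0],[13.8,0.8,-2.0,-0.0018,0.0009,0.0023,0]]
rot deg/row 0.1733612859473005
```

Request:
play_rows(deltas=[[[13,0.9,-2,0,0,0,0],[12,0.8,-2,0,0,0,0],[0,0,0,0,0,0,0]]])

```text
time_s: 7.25
ee_pos: [0.5497, 0.0095, 0.1357]
eef_rot: [2.041, 1.312, 0.032]
force: [1.2, 0.7, -0.0]
grip_width: 0.0005
```

```bash
python3 -c "
from h import *
rep();snap('side','s9');crop('s9',280,170,400,290,5,'s9c');snap('top','t9');crop('t9',190,160,350,280,5,'t9c');snap('wrist','w9')"
```

```text
panel [ -28.1 -161.4   33. ] phi -26.6 r 47.2 off -156.9 Fpanel [ 1.2  0.6 -0.3] t 7.25
```

View pics/s9c.png

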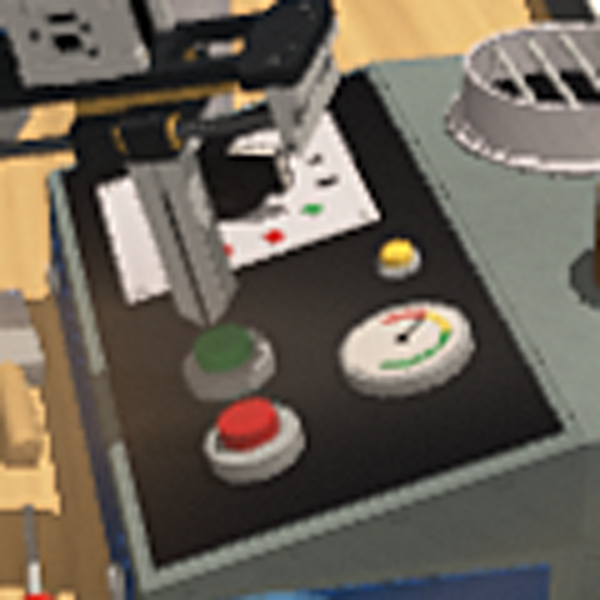

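View pics/t9c.png

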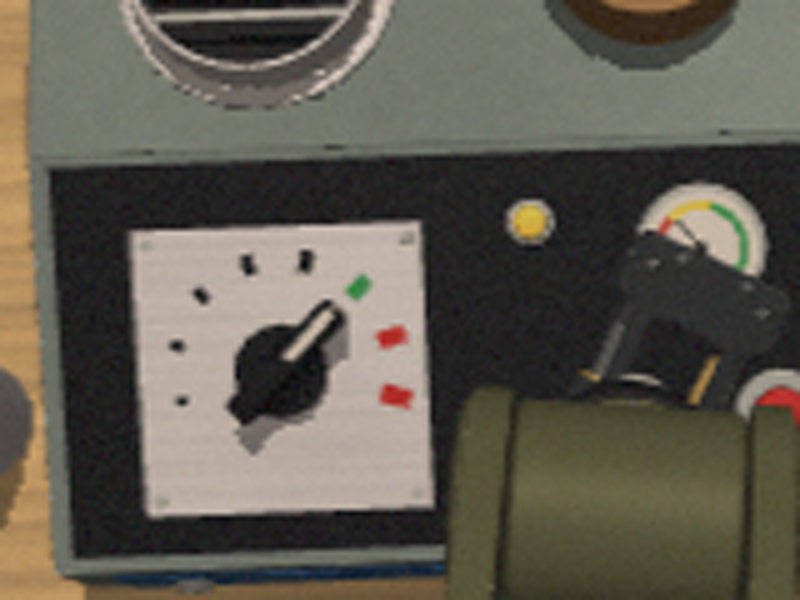

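View pics/w9.png

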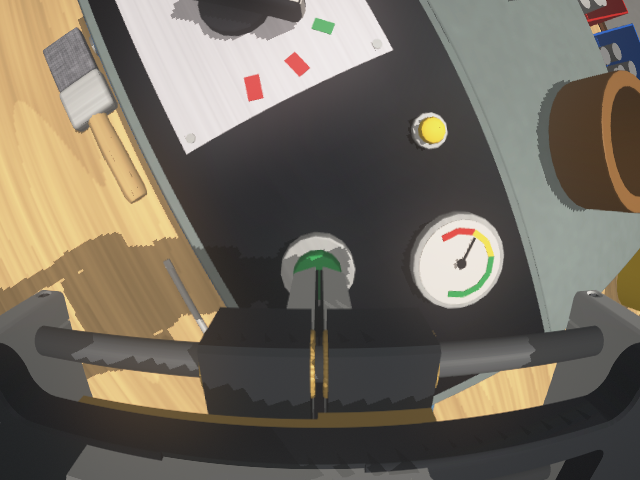

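```bash
python3 -c "
from h import *
rep();c=load('s9');P,R,o=cur();M=R.as_matrix();print((proj(c,P)-(280,170))*5)
for sy in(-12.5,12.5):
  for sz in(-8,8):
    print(sy,sz,(proj(c,P+M@[0,sy/1e3,sz/1e3])-(280,170))*5)
for h in(18,20,22):
  t=target(-30,-165,h,0)[0]; print(h,(proj(c,t)-(280,170))*5)
crop('s9',305,190,345,260,10,'s9d');crop('w9',240,200,400,320,5,'w9c')
"
```

```text
panel [ -27.2 -161.9   35.1] phi -26.6 r 48.2 off -157.0 Fpanel [0.4 0.7 1.1] t 7.4
[214.34276526 310.14970701]
-12.5 -8 [194.82842171 302.4446278 ]
-12.5 8 [184.98093799 321.8957063 ]
12.5 -8 [243.6406016  298.42930686]
12.5 8 [234.25935773 318.01361093]
18 [219.95785495 344.9120698 ]
20 [218.77493873 341.46411344]
22 [217.58971948 338.00944424]
```

View pics/s9d.png

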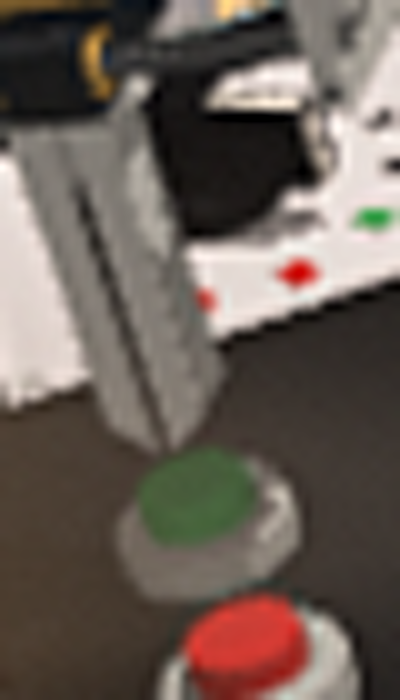

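View pics/w9c.png

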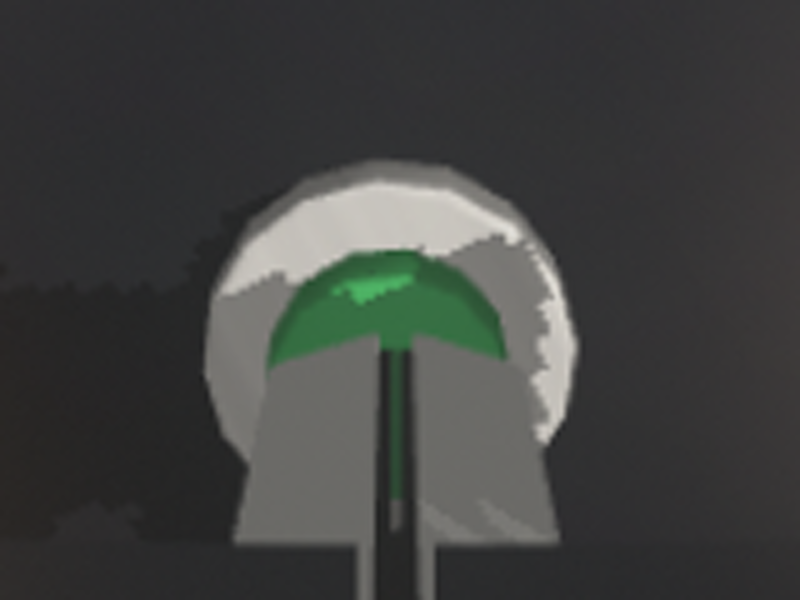

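Request:
play_rows(deltas=[[[4,0,0,0,0,0,0],[4,0,0,0,0,0,0],[2,0,0,0,0,0,0],[0,0,0,0,0,0,0]]])

```text
time_s: 7.8
ee_pos: [0.5524, 0.0085, 0.1281]
eef_rot: [2.04, 1.309, 0.029]
force: [0.2, -0.3, -0.1]
grip_width: 0.0005
```

Request:
play_rows(deltas=[[[2,0,0,0,0,0,0],[2,0,0,0,0,0,0],[0,0,0,0,0,0,0]]])

```text
time_s: 8.1
ee_pos: [0.5535, 0.0085, 0.1243]
eef_rot: [2.04, 1.309, 0.029]
force: [0.1, -0.2, 0.2]
grip_width: 0.0003
```

Request:
play_rows(deltas=[[[2,0,0,0,0,0,0],[0,0,0,0,0,0,0]]])

```text
time_s: 8.3
ee_pos: [0.5541, 0.0085, 0.1226]
eef_rot: [2.04, 1.309, 0.029]
force: [-1.5, -0.7, 1.8]
grip_width: -0.0001
```

Request:
play_rows(deltas=[[[2,0,0,0,0,0,0],[2,0,0,0,0,0,0],[0,0,0,0,0,0,0]]])

```text
time_s: 8.6
ee_pos: [0.5552, 0.0086, 0.1187]
eef_rot: [2.04, 1.308, 0.029]
force: [-2.3, 0.1, 4.7]
grip_width: 0.0004
```

Request:
play_rows(deltas=[[[1,0,0,0,0,0,0],[0,0,0,0,0,0,0]]])

```text
time_s: 8.8
ee_pos: [0.5554, 0.0086, 0.1182]
eef_rot: [2.04, 1.308, 0.029]
force: [-4.5, -0.2, 7.7]
grip_width: 0.0003
```

Request:
play_rows(deltas=[[[1,0,0,0,0,0,0],[0,0,0,0,0,0,0]]])

```text
time_s: 9.0
ee_pos: [0.5556, 0.0086, 0.118]
eef_rot: [2.04, 1.308, 0.029]
force: [-12.9, 0.4, 18.3]
grip_width: 0.0006
```

```bash
python3 -c "
from h import *
rep();snap('side','s10');crop('s10',305,190,345,260,8,'s10d')"
```

```text
panel [ -27.1 -162.5   14.4] phi -26.7 r 48.8 off -157.4 Fpanel [-7.7  0.8 21. ] t 9.0
```

View pics/s10d.png

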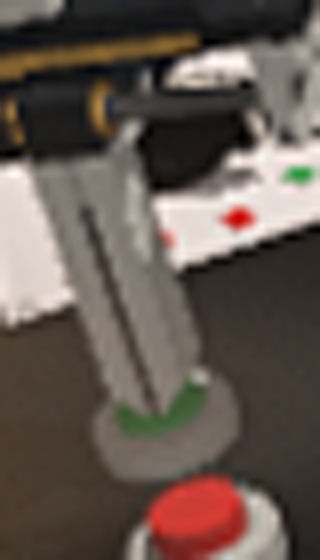

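Request:
play_rows(deltas=[[[-3,0,0,0,0,0,0],[-5,0,0,0,0,0,0],[-20,0,0,0,0,0,0],[-40,0,0,0,0,0,0],[-40,0,0,0,0,0,0],[-30,0,0,0,0,0,0],[0,0,0,0,0,0,0],[0,0,0,0,0,0,0]]])

```text
time_s: 9.85
ee_pos: [0.5198, 0.0075, 0.25]
eef_rot: [2.04, 1.308, 0.029]
force: [0.9, 0.5, -1.4]
grip_width: 0.0004
```

```bash
python3 -c "
from h import *
rep();snap('side','s11');crop('s11',270,150,430,290,4,'s11d');snap('top','t11')"
```

```text
panel [ -27.5 -162.7  151.2] phi -26.7 r 48.5 off -157.7 Fpanel [ 0.6  0.4 -1.6] t 9.85
```

View pics/s11d.png

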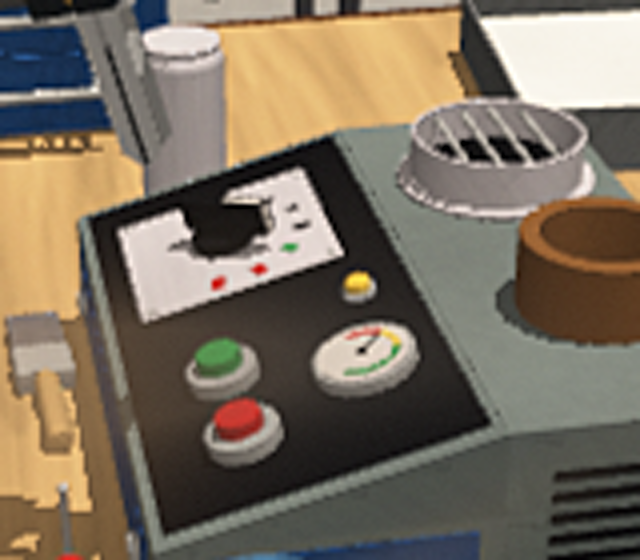

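View pics/t11.png

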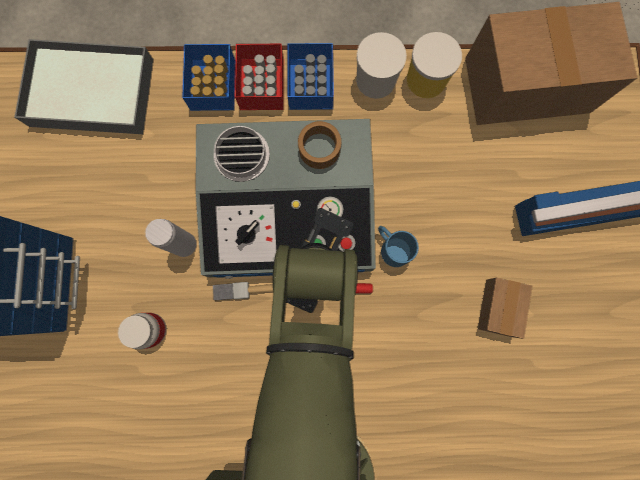

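```bash
python3 -c "
from h import *
print(hand_in())"
```

```text
the job is handed in; nothing more can be done
None
```

The speed selector is in the sixth position and the green start button has been pressed down and let go. I handed the job in at about 10 s of the 48 s allowed; no verdict was reported.

- **Selector:** It started in the fourth position. I pushed it clockwise by two clicks with the closed fingertips, at about 5.5 N at most. The push force then dropped to zero. Both cameras show the pointer at the green mark, and it was still there after the button press.
- **Start button:** I pressed the cap until the force rose sharply against its stop, to about 21 N along the press direction, against the roughly 6 N it needs. The picture taken then shows the cap sunk well into its collar. After I lifted off, the side view shows it sprung back up.
- **Other items:** The red stop button was not touched. In the last top view everything in sight stands where it was; the arm hides part of the brush and most of the screwdriver there, but the side view shows the brush and the end of the screwdriver in place. At the end the fingers were about 130 mm clear of the panel and touching nothing.

Two readings did not agree fully. The TCP position read 2–3 mm off from one reading to the next. My first camera estimate of the button height was about 4 mm below the given size, but contact came close to the height worked out from that size. The readings showed about 5 mm of travel from first contact rather than the full 6 mm, so I judged "right down" by the sharp rise in force.

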